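# Load the ratchet label rack with touch-up tins

## Robot

A 6-joint arm with a two-finger parallel gripper is mounted at the origin on the work surface; the furniture and walls round the work are solid. World frame = base frame: x ahead of the robot, y to its left, z up, the work surface at z = 0. Lengths are in m, angles in rad, forces in N, time in s.
With the tool pointing down it reaches from about 0.25 to 0.775 m from the base axis. Payload 4 kg.
Tool frame: the origin (TCP) lies on the centre line of the jaws, within the pads' length; the fingertips stand 14 mm ahead of it and the grasp point (between the pads) lies 5 mm behind it (robot.tcp_to_tips is the distance from the TCP to the fingertips, in m); z points along the fingers, y is the line along which they close (so a half turn about z gives the same grasp; the last joint's range is limited). The gripper opens to 94 mm and grips with 3 to 60 N. Pads are 16 mm wide; open, the fingers measure 119 mm over their backs; the gripper's body (75 mm by 177 mm) begins 78 mm behind the grasp point.
Start: joints at [1.113, 0.087, 1.371, -0, 1.684, -0.103], TCP at [0.191, 0.516, 0.22] pointing down, gripper open.
Joint ranges: [-3.1, 3.1], [-0.76, 2.03], [0.27, 2.55], [-1.08, 4.22], [0.17, 2.65], [-2.57, 2.57]. Speed limits (rad/s): [2.79, 2.79, 3.14, 3.14, 3.14, 3.14].

## Interface

Orientations are given as [roll, pitch, yaw] about the fixed x, y, z axes, in that order (R = Rz(yaw) Ry(pitch) Rx(roll)).
In Python, from bench import robot gives the robot as it stands.
- The arm moves only by the tool carry_out, never from a script. Its argument "increments" is a list of rows, each a list of 3 entries, a list of its own where there are three numbers: the closure in counts, from 0 (fully open) to 255 (shut), then the shift along the tool's x, y, z in mm, then the turn about the tool's z in degrees. In form: [[fingers, [dx, dy, dz], twist], ...]. A call has 1 to 8 rows; each row shifts and turns the commanded pose from where the row before left it, along the tool's axes as they then stand; what a row does not reach is not made up. A row lasts 1/10 s, in which the tool goes at most 50 mm and 8.59 degrees, less where a joint would pass 70% of its speed; a pose out of reach is approached as far as the arm can. A call with a gripper value outside its range is refused whole. The fingers move at their own pace and stop on an object; the grip force is fixed at half the most. Time passes only in rows, so rows that do not move let the fingers close. It gives the time, the measured TCP pose, the force, the opening and the grip force at its end, in the units of the state.
- robot.get_obs(): the state, without advancing time (a new reading comes with each control period).
- robot.snapshot(name): name is "side" or "top"; returns the picture (480x640x3 uint8, blue, green, red); there is no depth.
- robot.get_calibration(name): a dict with "vfov" (degrees; the focal length in pixels is half the picture's height over the tangent of half this angle, whatever the lens; pixels are square), "cx", "cy" (the principal point, pixels), "T" (4x4, takes a point from camera to world coordinates). Camera axes: x right, y down, z forward; pixel columns grow to the right and rows downward; lengths in m; the calibration is good to about 2 mm. A picture is of the moment at which its call begins. get_calibration takes no time and is no camera call.
- robot.close_job(): hands the job in; it is judged then, once.
The state is a dict: "time": time; "joint_positions": joint angles; "qvel": joint speeds; "joint_torque": joint torques, N m; "tool_pos": TCP position; "ee_rot": TCP orientation; "wrist_force": force on the tool from outside, world axes, zero at the start; "wrist_torque": the same for the moment, N m; "width": finger opening in m; "finger_force": force on a finger pad.
Only numpy, scipy, OpenCV 4.12 (cv2) and the standard library are available. Lean on these libraries where they do the work, as an engineer would, in place of code of your own. Each camera call takes 0.05 s, during which the arm holds its last target. There are 200 camera calls.

## Task

Get the bar codes read: flip the rack's pawl over, draw the blue sled all the way back, and stand every small red, green or yellow tin that is on the bench upright in the lane with its bar-code label facing the reader. Let the pawl down and push the sled up until the row of tins is closed up between the end stop and the sled; when all that stands, press the green button right down. Leave the row so, pawl down, and the other things where they are.

Things in the scene. Friction and masses are not known exactly. Their poses are not given: they have to be found in the camera images.
- rack: grey label-reading rack fixed to the bench, base plate 275 mm (x) by 192 mm (y, -115 to +77 mm), 8 mm thick; origin at bench height under the lane. Its x axis runs along the lane to the end stop. The lane is a straight channel on y = 0, floor 8 mm above the bench, 54 mm wide between two guards: a fence and a steel rod over it, top 44 mm above the bench
- rack_stop (a point): point on the lane's floor and centre line at the face of the fixed end stop (a plate 60 mm wide, top 60 mm above the bench); axes as the rack's. Tins stand on the -x side of it
- rack_reader (a point): middle of the reader's dark red window, 85 mm to the -y side of the lane's centre line, 44 mm up; axes as the rack's. The reader is a black block along the lane, 190 mm long, 28 mm deep, top 70 mm above the bench, looking along the rack's +y: a label faces it when it points along the rack's -y axis
- sled (a joint): distance of the blue sled's push face from the end stop, m: 0 = at the stop, 0.170 = fully drawn back. About 2.5 N of friction; it stays where it is left. Pawl down: it can be pushed towards the stop (clicking over teeth 8 mm apart) but not drawn back. Pawl flipped over: it slides both ways
- sled_face (a point): point at the lane's floor and centre line on the sled's flat push face (44 mm wide, from 11 to 55 mm above the bench); axes as the rack's. Tins stand on the +x side of it
- sled_post (a point): grip point, 98 mm above the bench, on the axis of the sled's black upright post (20 mm in diameter, top 118 mm above the bench), on the lane's centre line, 60 mm behind (-x) the push face. Pinch it or push against it to move the sled; keep clear of the pawl lever beside it
- pawl (a joint): angle of the pawl's lever, rad: 0 to 0.2 = pawl down, nose in the teeth, lever leaning back, away from the stop; 1.22 = flipped over, lever leaning towards the stop, nose clear. A gravity pawl: upright at about 0.6, it falls to the nearer side and stays there. It takes under 1 N at the bar, pushed along the lane
- pawl_bar (a point): centre of the red cross-bar (14 mm in diameter, 30 mm long, lying along the rack's y) at the end of the pawl's lever, 55 mm from the pivot. 105 mm above the bench at both ends of its swing, 115 mm when upright; it always stays 55 mm to the +y side of the lane's centre line
- pawl_pivot (a point): the pawl's pivot on the sled, 60 mm above the bench, 30 mm behind the push face, at the rack's y = +55 mm, above the steel saw-toothed rail (18 mm wide, top 45 mm above the bench); the lever swings in the vertical plane along the lane
- scan_button (a joint): travel of the reader's round green push button, m: 0 = out, 0.005 = fully pressed (about 4 N, springs back)
- scan_button_top (a point): centre of the top of the green button (24 mm across), on the rack's base plate near the robot, 112 mm to the -x and 56 mm to the -y side of the rack's origin; pressed straight down
- tin_red_mid (a point): centre (45 mm above the underside) of the small red touch-up tin, an upright plain cylinder 46 mm in diameter, 90 mm tall, 0.13 to 0.25 kg, bottom-heavy; may be absent (None). z points up through the lid, x from the tin's axis out through its bar-code label; a white stripe on the lid runs from the middle to the rim right above the label
- tin_red_label (a point): middle of the black-and-white bar-code label on the side of the red tin: 23 mm out from the tin's axis, half-way up
- tin_red: the red tin; origin at the centre of its underside, same axes as its centre point
- tin_green_mid (a point): centre (45 mm above the underside) of the small green touch-up tin, an upright plain cylinder 46 mm in diameter, 90 mm tall, 0.13 to 0.25 kg, bottom-heavy; may be absent (None). z points up through the lid, x from the tin's axis out through its bar-code label; a white stripe on the lid runs from the middle to the rim right above the label
- tin_green_label (a point): middle of the black-and-white bar-code label on the side of the green tin: 23 mm out from the tin's axis, half-way up
- tin_green: the green tin; origin at the centre of its underside, same axes as its centre point
- tin_yellow_mid (a point): centre (45 mm above the underside) of the small yellow touch-up tin, an upright plain cylinder 46 mm in diameter, 90 mm tall, 0.13 to 0.25 kg, bottom-heavy; may be absent (None). z points up through the lid, x from the tin's axis out through its bar-code label; a white stripe on the lid runs from the middle to the rim right above the label
- tin_yellow_label (a point): middle of the black-and-white bar-code label on the side of the yellow tin: 23 mm out from the tin's axis, half-way up
- tin_yellow: the yellow tin; origin at the centre of its underside, same axes as its centre point
- screw_jar: glass jar of screws with a grey lid, 70 mm across, 101 mm tall; bystander, origin at the centre of its underside
- brush_tub: blue dusting brush in its holder, standing, 54 mm across, 156 mm tall; bystander, origin at the centre of its underside
- offcut_strip: wood offcut 150 x 35 x 19 mm lying along the bench's left edge; bystander, origin at the centre of its underside

How it is judged:
On the way, in this order (a step that is already met when the one before it is completed fails the run):
1. the pawl is flipped over, clear of the teeth (value of joint pawl above 0.9 rad), for 0.2 s.
2. the sled is drawn all the way back (within 8 mm) (value of joint sled above 0.162 m), for 0.2 s.
3. all tins stand in the closed-up row, labels to the reader, pawl down (x of each of tin_red_mid, tin_green_mid, tin_yellow_mid in the frame of rack_stop below 0 m and x of each of tin_red_mid, tin_green_mid, tin_yellow_mid in the frame of sled_face above 0 m and y of tin_red_mid in the frame of rack_stop between -0.009 and 0.009 m and z of tin_red_mid in the frame of rack_stop between 0.039 and 0.051 m and angle between each of tin_red_mid, tin_green_mid, tin_yellow_mid's own z axis and vertical below 0.12 rad and angle between the x axis of each of tin_red_mid, tin_green_mid, tin_yellow_mid and the y axis of rack, either way round below 0.4 rad and y of each of tin_red_label, tin_green_label, tin_yellow_label in the frame of rack_stop below -0.008 m and linear speed of each of tin_red, tin_green, tin_yellow below 0.02 m/s and (horizontal distance between tin_red_mid and tin_green_mid below 0.056 m or horizontal distance between tin_red_mid and tin_yellow_mid below 0.056 m) and y of tin_green_mid in the frame of rack_stop between -0.009 and 0.009 m and z of tin_green_mid in the frame of rack_stop between 0.039 and 0.051 m and (horizontal distance between tin_green_mid and tin_red_mid below 0.056 m or horizontal distance between tin_green_mid and tin_yellow_mid below 0.056 m) and y of tin_yellow_mid in the frame of rack_stop between -0.009 and 0.009 m and z of tin_yellow_mid in the frame of rack_stop between 0.039 and 0.051 m and (horizontal distance between tin_yellow_mid and tin_red_mid below 0.056 m or horizontal distance between tin_yellow_mid and tin_green_mid below 0.056 m) and x of any of tin_red_mid, tin_green_mid, tin_yellow_mid in the frame of rack_stop above -0.034 m and x of any of tin_red_mid, tin_green_mid, tin_yellow_mid in the frame of sled_face below 0.034 m and value of joint pawl below 0.3 rad and velocity of joint sled below 0.01 m/s), for 0.2 s.
4. the green button is pressed (value of joint scan_button above 0.0035 m), for 0.05 s.
At the end, for the whole second after the job is handed in: Every tin present stands upright in the lane between stop and sled, label within 23 degrees of facing the reader; the row is closed up (at most 10 mm of play between tins, 11 mm at stop and at sled); the pawl is down (below 0.3 rad); all at rest (all of step 3); the robot touches nothing.
It fails at once if a bystander (screw_jar) is shifted by more than 50 mm or toppled (distance of screw_jar from where it was at the start of the episode above 0.05 m or angle between screw_jar's own z axis and vertical above 0.5 rad).
It fails at once if a bystander (brush_tub) is shifted by more than 50 mm or toppled (distance of brush_tub from where it was at the start of the episode above 0.05 m or angle between brush_tub's own z axis and vertical above 0.5 rad).
It fails at once if a bystander (offcut_strip) is shifted by more than 50 mm or toppled (distance of offcut_strip from where it was at the start of the episode above 0.05 m or angle between offcut_strip's own z axis and vertical above 0.5 rad).
Of tin_red, tin_green, tin_yellow only 2 to 3 are there at a start; the rules pass over those that are not, and their reading is None.
At some moment in a run one of tin_red, tin_green, tin_yellow may be knocked a few centimetres aside while the robot is not near it.
Once in a run the grip may slacken for a moment while it holds something.
It also fails if it takes over 210 s, if anything falls off the work surface, if the arm or the gripper's body presses on something with over 40 N, if the wrist force passes 120 N, or if a joint passes its speed limit or range.

## Working session

There is one attempt and no reset: what is moved stays moved. The work goes in short steps, Python scripts to look and compute and a tool call to move; the robot and the scene stay as the last step left them, time stands still between calls to the robot, and variables do not carry over. Pictures are saved under pics/ and viewed, at most 14 in all, crops included, and the job is handed in when it is done.

Besides the shell and the picture viewer there is one more tool, called after "Call:" as name(argument=value, ...) on one line, values as JSON. carry_out: Moves the arm, as the interface text tells. Its arguments: {"type":"object","properties":{"increments":{"type":"array","items":{"type":"array"}}},"required":["increments"]}

```bash
mkdir -p pics
cat > h.py <<'E'
import numpy as np, cv2
from bench import robot
def snap(n,f):
    im=robot.snapshot(n); cv2.imwrite('pics/'+f,im); return im
def cal(n):
    c=robot.get_calibration(n); return 240/np.tan(np.radians(c['vfov'])/2),c['cx'],c['cy'],np.array(c['T'])
def ray(n,u,v,z):
    f,cx,cy,T=cal(n); d=T[:3,:3]@np.array([(u-cx)/f,(v-cy)/f,1]); o=T[:3,3]
    return o+d*(z-o[2])/d[2]
def proj(n,p):
    f,cx,cy,T=cal(n); q=T[:3,:3].T@(np.array(p)-T[:3,3]); return cx+f*q[0]/q[2],cy+f*q[1]/q[2]
E
python3 - <<'E'
from h import *
np.set_printoptions(precision=3,suppress=True)
for n in('top','side'):
    snap(n,n+'0.png'); print(cal(n))
print(robot.get_obs())
E
```

```text
(np.float64(536.1151791852153), 326.364940394894, 229.74699105012343, array([[ 0.024, -0.999,  0.046,  0.496],
       [-0.999, -0.025, -0.028,  0.067],
       [ 0.029, -0.045, -0.999,  1.121],
       [ 0.   ,  0.   ,  0.   ,  1.   ]]))
(np.float64(448.71810873404297), 321.6635821708707, 243.41018326095468, array([[-0.969, -0.158,  0.192,  0.379],
       [-0.248,  0.54 , -0.804,  0.749],
       [ 0.024, -0.827, -0.562,  0.573],
       [ 0.   ,  0.   ,  0.   ,  1.   ]]))
{'time': 0.1, 'joint_positions': array([ 1.113,  0.088,  1.372, -0.   ,  1.684, -0.103]), 'qvel': array([ 0.   , -0.   , -0.004,  0.001, -0.   , -0.001]), 'joint_torque': array([  0.002, -34.125, -30.33 ,   0.072,   0.03 ,  -0.   ]), 'tool_pos': array([0.191, 0.515, 0.218]), 'ee_rot': array([-3.14 , -0.   ,  2.787]), 'wrist_force': array([-0.007,  0.159, -0.489]), 'wrist_torque': array([-0.002,  0.021,  0.037]), 'finger_force': 0.0, 'width': 0.09395337833740108}
```

View pics/top0.png

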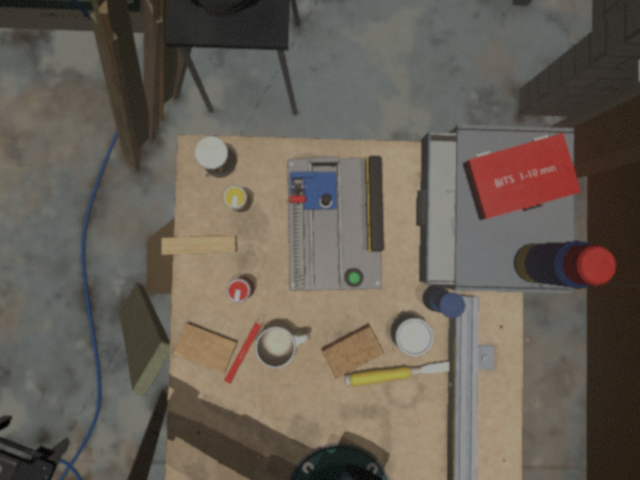

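View pics/side0.png

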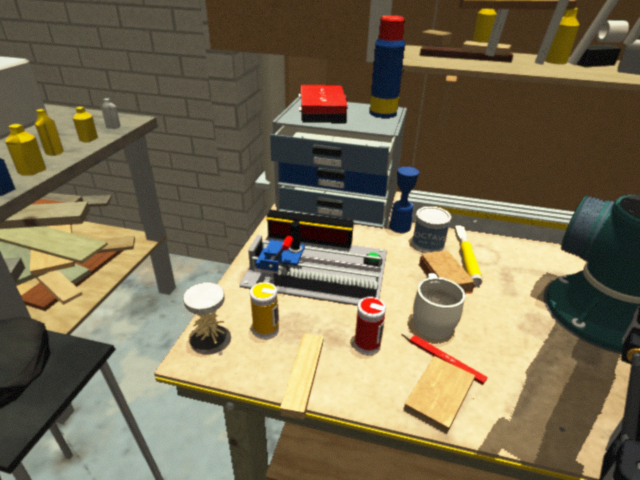

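Two tins are present: yellow at top (235,198) and red at (237,289); there is no green. The sled is near the stop, with the post at (326,200) and the red pawl bar at (297,199). The button is at (354,277). I'll take enlarged crops next.

Run:
```python
from h import *
im=cv2.imread('pics/top0.png')
a=cv2.resize(im[145:300,280:395],None,fx=3.8,fy=3.8,interpolation=3)
b=cv2.resize(im[180:310,210:265],None,fx=4.5,fy=4.5,interpolation=3)
o=np.zeros((590,800,3),np.uint8); o[:a.shape[0],:a.shape[1]]=a; o[:b.shape[0],500:500+b.shape[1]]=b
cv2.imwrite('pics/c0.png',o)
```

```text
(no output)
```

View pics/c0.png

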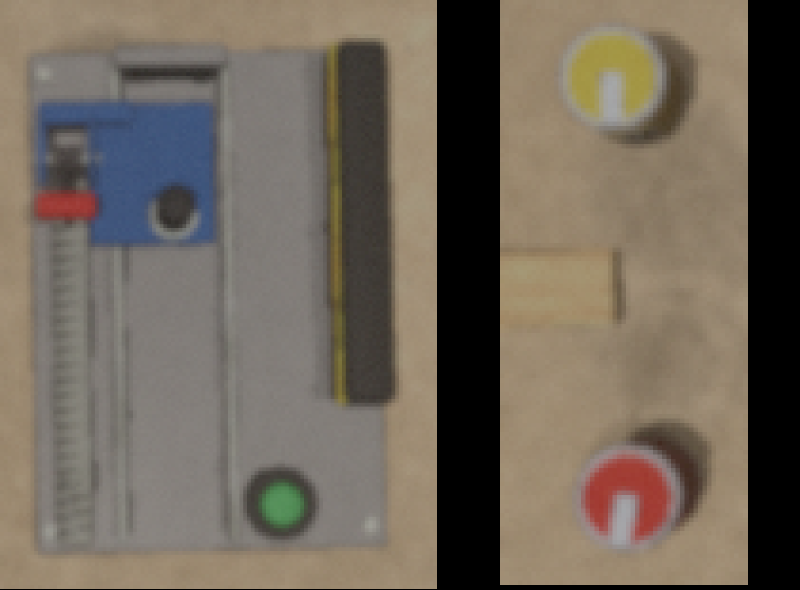

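Run:
```python
from h import *
np.set_printoptions(precision=4,suppress=True)
P={}
for k,u,v,z in[('TL',287.9,160.8,.008),('BL',289.7,289.7,.008),('BR',381.6,288.4,.008),('btn',353.9,277.4,.025),('bar',297.6,199.2,.11),('post',326.3,198.9,.118),('Y',234.9,197.1,.09),('Ys',234.9,206.7,.09),('R',238.7,290.7,.09),('Rs',236.9,300.4,.09),('stopTL',310.5,157.2,.06),('stopTR',338.9,157.0,.06)]:
    P[k]=ray('top',u,v,z); print(k,P[k])
d=P['TL']-P['BL'];print(np.arctan2(d[1],d[0]),np.linalg.norm(d)); e=P['BL']-P['BR']; print(np.arctan2(-e[0],e[1]),np.linalg.norm(e))
for a,b in('Y','Ys'),('R','Rs'):
    d=P[b]-P[a];print(np.degrees(np.arctan2(d[1],d[0])))
```

```text
TL [0.6888 0.1197 0.008 ]
BL [0.421  0.1088 0.008 ]
BR [ 0.4279 -0.0815  0.008 ]
btn [ 0.45  -0.022  0.025]
bar [0.5985 0.0946 0.11  ]
post [0.5997 0.0406 0.118 ]
Y [0.6014 0.2156 0.09  ]
Ys [0.5829 0.215  0.09  ]
R [0.4226 0.2027 0.09  ]
Rs [0.4041 0.2056 0.09  ]
stopTL [0.6882 0.0725 0.06  ]
stopTR [0.6903 0.0159 0.06  ]
0.040714179187638776 0.2679306565587681
0.035824987624685195 0.19038830790642644
-178.20748232018562
171.2470220038529
```

The rack has yaw of about 2.2° and its origin is near (0.560, 0.038). The yellow tin is at (0.601, 0.216) with its label at about -178°, and red is at (0.423, 0.203) with its label at about 171°. I'll work at yaw 182°, so tool x = -rack x, tool y = +rack y and z is down.

Call:
carry_out(increments=[[255, [0, 0, 0], -7.5], [255, [0, 0, 0], -7.5], [255, [0, 0, 0], -7.5], [255, [-30, -36, 0], 0], [255, [-30, -36, 0], 0], [255, [-30, -36, 0], 0], [255, [-30, -36, 0], 0], [255, [-30, -36, 0], 0]])

```text
time: 0.9
tool_pos: [0.3485, 0.3399, 0.2191]
ee_rot: [-3.141, -0.0, -3.103]
wrist_force: [0.9, -0.6, 0.6]
width: 0.0335
finger_force: 0.0
```

Call:
carry_out(increments=[[255, [-30, -36, 0], 0], [255, [-30, -36, 0], 0], [255, [-30, -36, 0], 0], [255, [-30, -36, 0], 0], [255, [-30, -36, 0], 0], [255, [-30, -36, 0], 0], [255, [-28, -36, 0], 0], [255, [0, 0, 0], 0]])

```text
time: 1.7
tool_pos: [0.5674, 0.0931, 0.2176]
ee_rot: [-3.14, -0.002, -3.11]
wrist_force: [-0.7, 0.7, -0.2]
width: 0.0003
finger_force: 0.0
```

```bash
cat >> h.py <<'E'
def to(x,y,z=None,yaw=None):
    "shift in tool axes (mm) and twist (deg) from the measured pose to a world target"
    o=robot.get_obs(); p=o['tool_pos']; a=o['ee_rot'][2]; t=np.array([x,y,p[2] if z is None else z])-p
    print('t %.1f'%o['time'],'pos',p.round(4),'yaw %.1f'%np.degrees(a),'w %.4f'%o['width'],'F',np.round(o['wrist_force'],1))
    s=np.array([t[0]*np.cos(a)+t[1]*np.sin(a),t[0]*np.sin(a)-t[1]*np.cos(a),-t[2]])*1000
    tw=0 if yaw is None else (np.degrees(a)-yaw+180)%360-180
    print('shift',s.round(1),'twist %.1f'%tw)
RY=0.038; RO=np.array([.560,.0385])
def rk(x,y): c,s=np.cos(RY),np.sin(RY); return RO[0]+c*x-s*y,RO[1]+s*x+c*y
E
python3 -c "
from h import *
to(.5685,.0934,.112,182.2)"
```

```text
t 1.7 pos [0.5674 0.0931 0.2176] yaw -178.2 w 0.0003 F [-0.7  0.7 -0.2]
shift [ -1.1   0.3 105.6] twist -0.4
```

Call:
carry_out(increments=[[255, [0, 0, 40], 0], [255, [0, 0, 40], 0], [255, [0, 0, 26], 0], [255, [-8, 0, 0], 0], [255, [-8, 0, 0], 0], [255, [-8, 0, 0], 0], [255, [-8, 0, 0], 0], [255, [-8, 0, 0], 0]])

```text
time: 2.5
tool_pos: [0.6071, 0.0994, 0.1154]
ee_rot: [3.141, 0.004, -3.104]
wrist_force: [-0.1, 0.1, 0.3]
width: 0.0004
finger_force: 0.1
```

Call:
carry_out(increments=[[255, [-8, 0, 0], 0], [255, [-8, 0, 0], 0], [255, [-4, 0, 0], 0], [255, [0, 0, 0], 0], [255, [0, 0, 0], 0], [255, [0, 0, -30], 0], [255, [0, 0, -30], 0], [255, [0, 0, 0], 0]])

```text
time: 3.3
tool_pos: [0.6274, 0.1001, 0.1794]
ee_rot: [3.141, 0.01, -3.104]
wrist_force: [1.0, 0.0, 0.3]
width: 0.0002
finger_force: 0.0
```

Run:
```python
from h import *
to(.6,.04)
a=snap('top','top1.png')[140:300,215:400]; b=snap('side','side1.png')[190:310,230:400]
o=np.vstack([cv2.resize(a,(370,320),interpolation=3),cv2.resize(b,(370,261),interpolation=3)])
cv2.imwrite('pics/c1.png',o)
```

```text
t 3.3 pos [0.6274 0.1001 0.1794] yaw -177.8 w 0.0002 F [1.  0.  0.3]
shift [ 29.7 -59.1  -0. ] twist 0.0
```

View pics/c1.png

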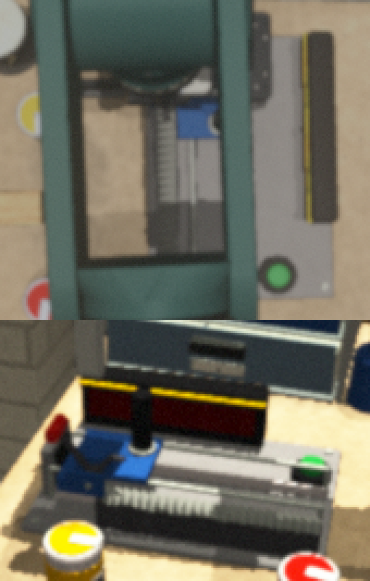

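The crop shows the red bar now leaning to the stop side of the sled, so the pawl is flipped. Next I draw the sled back by pushing its post from the stop side.

Call:
carry_out(increments=[[255, [-8, -30, 0], 0], [255, [-2, -28, 0], 0], [255, [0, 0, 40], 0], [255, [0, 0, 40], 0], [255, [0, 0, 0], 0]])

```text
time: 3.9
tool_pos: [0.6312, 0.0421, 0.0839]
ee_rot: [3.14, -0.018, -3.104]
wrist_force: [-1.3, -0.1, -2.1]
width: 0.0006
finger_force: 0.0
```

Call:
carry_out(increments=[[255, [15, 0, 0], 0], [255, [15, 0, 0], 0], [255, [15, 0, 0], 0], [255, [15, 0, 0], 0], [255, [15, 0, 0], 0], [255, [15, 0, 0], 0], [255, [15, 0, 0], 0], [255, [15, 0, 0], 0]])

```text
time: 4.7
tool_pos: [0.5181, 0.0377, 0.0946]
ee_rot: [-3.141, 0.004, -3.103]
wrist_force: [3.6, -1.5, -2.0]
width: 0.0002
finger_force: 1.5
```

```bash
python3 -c "
from h import *
to(.468,.035,.1)"
```

```text
t 4.7 pos [0.5181 0.0377 0.0946] yaw -177.8 w 0.0002 F [ 3.6 -1.5 -2. ]
shift [50.2 -0.8 -5.4] twist 0.0
```

Call:
carry_out(increments=[[255, [12, 0, 0], 0], [255, [12, 0, 0], 0], [255, [10, 0, 0], 0], [255, [8, 0, 0], 0], [255, [4, 0, 0], 0], [255, [4, 0, 0], 0], [255, [0, 0, 0], 0]])

```text
time: 5.4
tool_pos: [0.4692, 0.036, 0.0942]
ee_rot: [3.141, 0.005, -3.104]
wrist_force: [5.0, -1.0, 0.6]
width: 0.0007
finger_force: 3.0
```

Call:
carry_out(increments=[[255, [3, 0, 0], 0], [255, [3, 0, 0], 0], [255, [0, 0, 0], 0]])

```text
time: 5.7
tool_pos: [0.469, 0.036, 0.0946]
ee_rot: [3.141, 0.019, -3.104]
wrist_force: [21.3, 0.9, -9.2]
width: 0.0005
finger_force: 10.7
```

Call:
carry_out(increments=[[150, [-20, 0, 0], 0], [120, [0, 0, -40], 0], [100, [0, 0, -45], 0], [70, [0, -45, -40], 0], [70, [0, -45, 0], 0], [70, [0, -45, 0], 0], [70, [0, 0, 0], 0]])

```text
time: 6.4
tool_pos: [0.4862, -0.0878, 0.213]
ee_rot: [3.127, 0.001, -3.105]
wrist_force: [0.0, 22.5, 10.5]
width: 0.0469
finger_force: 10.7
```

Run:
```python
from h import *
to(.6014,.2156,.22,90)
a=snap('top','top2.png')[130:310,190:390]; b=snap('side','side2.png')[180:380,170:400]
o=np.hstack([cv2.resize(a,(400,360),interpolation=3),cv2.resize(b,(400,348),interpolation=3)[:348],][:1]+[np.vstack([cv2.resize(b,(400,348),interpolation=3),np.zeros((12,400,3),np.uint8)])])
cv2.imwrite('pics/c2.png',o)
print('jar',ray('top',212,153,.101))
```

```text
t 6.4 pos [ 0.4862 -0.0878  0.213 ] yaw -177.9 w 0.0469 F [ 0.  22.5 10.5]
shift [-126.2  298.9   -7. ] twist 92.1
jar [0.68344902 0.26003958 0.101     ]
```

View pics/c2.png

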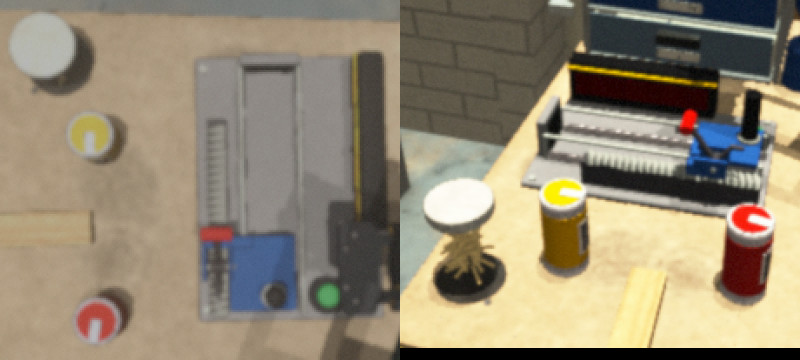

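The gripper body touched the drawer cabinet (22 N), so I'm backing off. The picture shows the sled fully back and the bar flipped towards the stop at top (298,247). The tins haven't moved: yellow (235,196), red (239,290).

Call:
carry_out(increments=[[70, [0, 40, 0], 0], [70, [-10, 48, -5], 0], [70, [-10, 48, 0], 0], [70, [0, 0, 0], 8.4], [70, [0, 0, 0], 8.4], [70, [0, 0, 0], 8.4], [70, [0, 0, 0], 8.4], [70, [0, 0, 0], 8.4]])

```text
time: 7.3
tool_pos: [0.4998, 0.0464, 0.2155]
ee_rot: [-3.139, -0.004, 2.441]
wrist_force: [1.0, -0.7, -0.4]
width: 0.0681
finger_force: 0.0
```

Call:
carry_out(increments=[[70, [0, 0, 0], 8.4], [70, [0, 0, 0], 8.4], [70, [0, 0, 0], 8.4], [70, [0, 0, 0], 8.4], [70, [0, 0, 0], 8.4], [70, [0, 0, 0], 7.7], [70, [0, 0, 0], 0]])

```text
time: 8.0
tool_pos: [0.5, 0.0462, 0.2156]
ee_rot: [-3.138, -0.001, 1.58]
wrist_force: [-0.5, 0.8, 0.3]
width: 0.0681
finger_force: 0.0
```

Run:
```python
from h import *
to(*ray('top',235,196.8,.09)[:2],.068,90)
```

```text
t 8.0 pos [0.5    0.0462 0.2156] yaw 90.5 w 0.0681 F [-0.5  0.8  0.3]
shift [168.3 103.5 147.6] twist 0.5
```

Call:
carry_out(increments=[[70, [42, 26, 0], 0], [70, [42, 26, 0], 0], [70, [42, 26, 0], 0], [70, [42, 25, 0], 0], [70, [0, 0, 40], 0], [70, [0, 0, 0], 0]])

```text
time: 8.6
tool_pos: [0.599, 0.2151, 0.1686]
ee_rot: [-3.126, 0.004, 1.584]
wrist_force: [-0.7, -0.6, -1.2]
width: 0.0684
finger_force: 0.0
```

Run:
```python
from h import *
to(.602,.2155,.06,90)
im=snap('side','side3.png')[150:350,170:370]
cv2.imwrite('pics/c3.png',cv2.resize(im,(500,500),interpolation=3))
```

```text
t 8.6 pos [0.599  0.2151 0.1686] yaw 90.7 w 0.0684 F [-0.7 -0.6 -1.2]
shift [  0.4   3.  108.6] twist 0.7
```

View pics/c3.png

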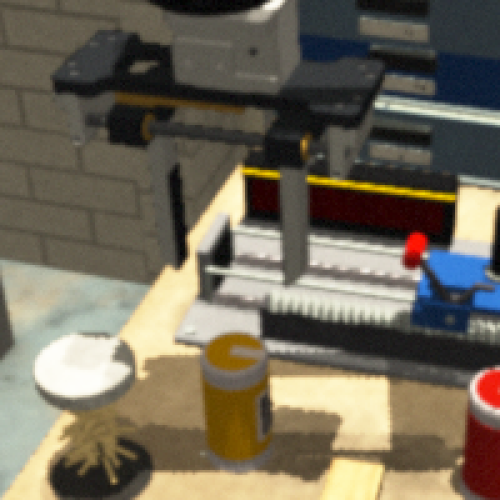

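The fingers straddle the yellow tin and are clear of the jar. Descending and gripping.

Call:
carry_out(increments=[[70, [0, 3, 30], 0], [70, [0, 0, 40], 0], [70, [0, 0, 36], 0], [70, [0, 0, 2], 0], [160, [0, 0, 0], 0], [160, [0, 0, 0], 0], [160, [0, 0, 0], 0], [160, [0, 0, 0], 0]])

```text
time: 9.45
tool_pos: [0.6069, 0.2151, 0.0723]
ee_rot: [3.137, -0.001, 1.579]
wrist_force: [-2.7, -0.2, 7.6]
width: 0.0465
finger_force: 29.6
```

Call:
carry_out(increments=[[160, [0, 0, -15], 0], [160, [0, 0, -35], 0], [160, [0, 0, -40], 0], [160, [0, 0, 0], -8.4], [160, [0, 0, 0], -8.4], [160, [0, 0, 0], -8.4], [160, [0, 0, 0], -8.4], [160, [0, 0, 0], -8.4]])

```text
time: 10.25
tool_pos: [0.606, 0.2147, 0.1596]
ee_rot: [3.141, 0.001, 2.318]
wrist_force: [-0.6, 0.3, -2.3]
width: 0.0471
finger_force: 29.4
```

Call:
carry_out(increments=[[160, [0, 0, 0], -8.4], [160, [0, 0, 0], -8.4], [160, [0, 0, 0], -8.4], [160, [0, 0, 0], -8.4], [160, [0, 0, 0], -8.4], [160, [0, 0, 0], -7.4], [160, [0, 0, 0], 0]])

```text
time: 10.95
tool_pos: [0.606, 0.2147, 0.1595]
ee_rot: [3.141, 0.001, -3.109]
wrist_force: [-0.6, 0.2, -2.4]
width: 0.047
finger_force: 29.4
```

Run:
```python
from h import *
to(*rk(.091,0),.10,182.2)
im=snap('side','side4.png')[100:300,170:420]
cv2.imwrite('pics/c4.png',cv2.resize(im,(625,500),interpolation=3))
```

```text
t 10.9 pos [0.606  0.2147 0.1595] yaw -178.1 w 0.0470 F [-0.6  0.2 -2.4]
shift [ -39.3 -174.1   59.5] twist -0.3
```

View pics/c4.png

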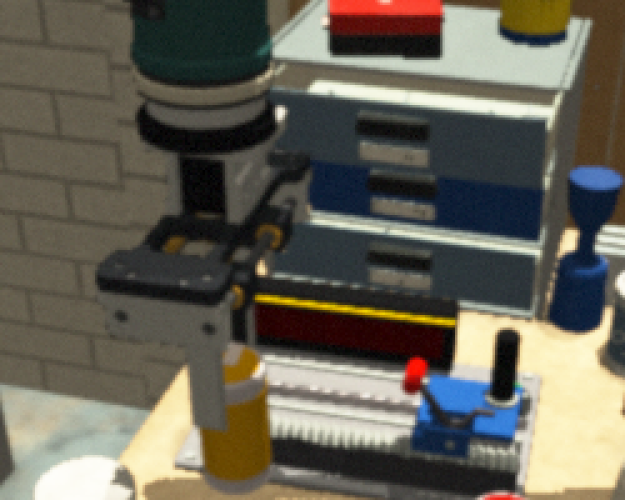

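The tin is held upright with its label turned away from the camera (towards the reader). Moving over the lane.

Call:
carry_out(increments=[[160, [-10, -44, 0], 0], [160, [-10, -44, 0], 0], [160, [-10, -43, 0], 0], [160, [-9, -43, 0], 0], [160, [0, 0, 15], 0], [160, [0, 0, 0], 0]])

```text
time: 11.6
tool_pos: [0.6493, 0.041, 0.1413]
ee_rot: [3.141, -0.004, -3.113]
wrist_force: [-1.3, 1.0, -3.8]
width: 0.0455
finger_force: 29.9
```

Run:
```python
from h import *
to(*rk(.091,0),.081,182.2)
a=snap('top','top5.png')[120:240,270:410]; b=snap('side','side5.png')[190:310,220:360]
cv2.imwrite('pics/c5.png',np.hstack([cv2.resize(x,(400,343),interpolation=3) for x in(a,b)]))
```

```text
t 11.6 pos [0.6493 0.041  0.1413] yaw -178.4 w 0.0455 F [-1.3  1.  -3.8]
shift [-1.7  0.9 60.3] twist -0.6
```

View pics/c5.png

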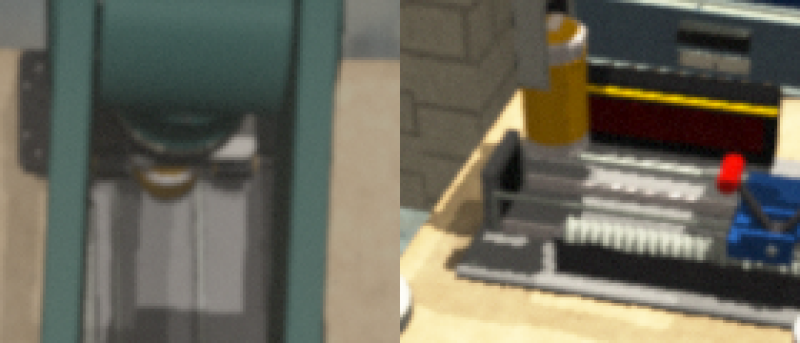

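The tin hangs over the lane just short of the stop plate, so I'm lowering it.

Call:
carry_out(increments=[[160, [0, 1, 15], 0], [160, [0, 0, 15], 0], [160, [0, 0, 15], 0], [160, [0, 0, 10], 0], [160, [0, 0, 0], 0]])

```text
time: 12.2
tool_pos: [0.6485, 0.0434, 0.0852]
ee_rot: [3.141, -0.006, -3.109]
wrist_force: [-0.9, -0.3, -2.3]
width: 0.0459
finger_force: 29.9
```

Call:
carry_out(increments=[[160, [0, 0, 3], 0], [160, [0, 0, 2], 0], [160, [0, 0, 0], 0]])

```text
time: 12.5
tool_pos: [0.6506, 0.043, 0.0841]
ee_rot: [3.142, 0.001, -3.109]
wrist_force: [-0.3, -0.6, -2.3]
width: 0.0453
finger_force: 29.9
```

Call:
carry_out(increments=[[160, [0, 0, 2], 0], [160, [0, 0, 2], 0], [160, [0, 0, 0], 0]])

```text
time: 12.8
tool_pos: [0.6509, 0.0428, 0.0808]
ee_rot: [-3.141, 0.002, -3.109]
wrist_force: [1.1, -0.3, 0.4]
width: 0.0453
finger_force: 29.9
```

The floor carries the weight. Releasing.

Call:
carry_out(increments=[[70, [0, 0, 0], 0], [70, [0, 0, 0], 0], [70, [0, 0, 0], 0], [70, [0, 0, -30], 0], [70, [0, 0, -45], 0], [70, [10, 40, -45], 0], [70, [40, 30, 0], 0], [70, [40, 30, 0], 0]])

```text
time: 13.6
tool_pos: [0.5595, 0.1338, 0.1936]
ee_rot: [3.141, 0.004, -3.11]
wrist_force: [0.2, 0.9, -0.8]
width: 0.0683
finger_force: 0.0
```

Call:
carry_out(increments=[[70, [40, 30, 0], 0], [70, [40, 20, 0], 0], [70, [0, 0, 0], 8.4], [70, [0, 0, 0], 8.4], [70, [0, 0, 0], 8.4], [70, [0, 0, 0], 8.4], [70, [0, 0, 0], 8.4], [70, [0, 0, 0], 8.4]])

```text
time: 14.4
tool_pos: [0.4775, 0.1803, 0.1916]
ee_rot: [3.141, -0.0, 2.289]
wrist_force: [0.3, 1.0, 0.1]
width: 0.0681
finger_force: 0.0
```

Run:
```python
from h import *
to(.4226,.2027,.06,81)
a=snap('top','top6.png')[130:310,190:390]; b=snap('side','side6.png')[180:360,200:400]
cv2.imwrite('pics/c6.png',np.hstack([cv2.resize(x,(400,360),interpolation=3) for x in(a,b)]))
```

```text
t 14.4 pos [0.4775 0.1803 0.1916] yaw 131.1 w 0.0681 F [0.3 1.  0.1]
shift [ 53.  -26.6 131.6] twist 50.1
```

View pics/c6.png

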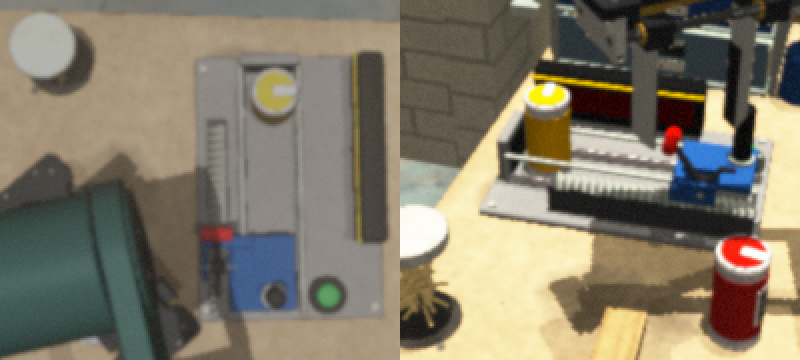

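Yellow stands upright in the lane near the stop with its stripe pointing right, towards the reader. Red is unmoved in the side view (371,306).

Call:
carry_out(increments=[[70, [0, 0, 0], 8.4], [70, [0, 0, 0], 8.4], [70, [0, 0, 0], 8.4], [70, [0, 0, 0], 8.4], [70, [0, 0, 0], 8.4], [70, [0, 0, 0], 8], [70, [0, 0, 0], 0]])

```text
time: 15.2
tool_pos: [0.4776, 0.1802, 0.1916]
ee_rot: [3.141, -0.0, 1.425]
wrist_force: [-0.3, 0.8, -0.3]
width: 0.0681
finger_force: 0.0
```

Run:
```python
from h import *
to(.4226,.2027,.068,81)
```

```text
t 15.2 pos [0.4776 0.1802 0.1916] yaw 81.7 w 0.0681 F [-0.3  0.8 -0.3]
shift [ 14.2 -57.7 123.6] twist 0.7
```

Call:
carry_out(increments=[[70, [7, -28, 0], 0], [70, [7, -28, 0], 0], [70, [0, 0, 30], 0], [70, [0, 0, 0], 0]])

```text
time: 15.6
tool_pos: [0.4216, 0.2019, 0.1584]
ee_rot: [-3.136, 0.003, 1.427]
wrist_force: [-0.4, 0.4, -0.5]
width: 0.0684
finger_force: 0.0
```

Run:
```python
from h import *
to(.424,.2027,.068,81)
im=snap('side','side7.png')[180:380,270:470]
cv2.imwrite('pics/c7.png',cv2.resize(im,(500,500),interpolation=3))
```

```text
t 15.6 pos [0.4216 0.2019 0.1584] yaw 81.8 w 0.0684 F [-0.4  0.4 -0.5]
shift [ 1.1  2.2 90.4] twist 0.8
```

View pics/c7.png

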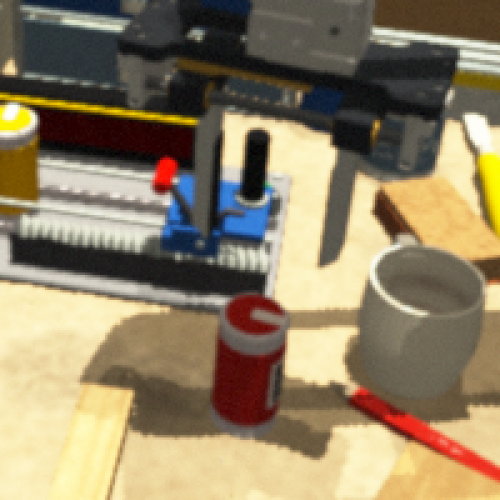

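The fingers straddle the red tin and the mug is clear.

Call:
carry_out(increments=[[70, [1, 2, 30], 0], [70, [0, 0, 35], 0], [70, [0, 0, 23], 0], [70, [0, 0, 0], 0], [160, [0, 0, 0], 0], [160, [0, 0, 0], 0], [160, [0, 0, 0], 0], [160, [0, 0, 0], 0]])

```text
time: 16.45
tool_pos: [0.4275, 0.2036, 0.0755]
ee_rot: [3.139, -0.002, 1.422]
wrist_force: [-1.9, -0.7, 5.1]
width: 0.0466
finger_force: 29.6
```

Call:
carry_out(increments=[[160, [0, 0, -15], 0], [160, [0, 0, -35], 0], [160, [0, 0, -40], 0], [160, [0, 0, 0], -8.4], [160, [0, 0, 0], -8.4], [160, [0, 0, 0], -8.4], [160, [0, 0, 0], -8.4], [160, [0, 0, 0], -8.4]])

```text
time: 17.25
tool_pos: [0.4265, 0.203, 0.1637]
ee_rot: [3.141, 0.0, 2.161]
wrist_force: [-0.5, -0.8, -2.1]
width: 0.0457
finger_force: 30.0
```

Call:
carry_out(increments=[[160, [0, 0, 0], -8.4], [160, [0, 0, 0], -8.4], [160, [0, 0, 0], -8.4], [160, [0, 0, 0], -8.4], [160, [0, 0, 0], -8.4], [160, [0, 0, 0], -8.4], [160, [0, 0, 0], -8.3], [160, [0, 0, 0], 0]])

```text
time: 18.05
tool_pos: [0.4265, 0.203, 0.1637]
ee_rot: [-3.142, 0.0, -3.104]
wrist_force: [0.4, -0.1, -1.2]
width: 0.0454
finger_force: 30.0
```

Run:
```python
from h import *
to(*rk(.040,0),.0835,182.2)
```

```text
t 18.1 pos [0.4265 0.203  0.1637] yaw -177.8 w 0.0454 F [ 0.4 -0.1 -1.2]
shift [-167.2 -169.4   80.2] twist -0.0
```

Call:
carry_out(increments=[[160, [-42, 0, 0], 0], [160, [-42, 0, 0], 0], [160, [-42, 0, 0], 0], [160, [-41, 0, 0], 0], [160, [0, -43, 0], 0], [160, [0, -43, 0], 0], [160, [0, -42, 0], 0], [160, [0, -41, 0], 0]])

```text
time: 18.85
tool_pos: [0.5998, 0.0389, 0.1632]
ee_rot: [-3.141, -0.0, -3.107]
wrist_force: [1.2, 0.1, -1.0]
width: 0.0455
finger_force: 30.0
```

Call:
carry_out(increments=[[160, [0, 0, 15], 0], [160, [0, 0, 0], 0]])

```text
time: 19.05
tool_pos: [0.5984, 0.0397, 0.1461]
ee_rot: [3.141, -0.004, -3.108]
wrist_force: [0.3, 0.4, -2.4]
width: 0.0459
finger_force: 30.0
```

Run:
```python
from h import *
to(*rk(.040,0),.0835,182.2)
a=snap('top','top8.png')[130:290,280:400]; b=snap('side','side8.png')[190:310,230:380]
cv2.imwrite('pics/c8.png',np.hstack([cv2.resize(a,(300,400),interpolation=3),cv2.resize(b,(500,400),interpolation=3)]))
```

```text
t 19.1 pos [0.5984 0.0397 0.1461] yaw -178.1 w 0.0459 F [ 0.3  0.4 -2.4]
shift [-1.5  0.3 62.6] twist -0.3
```

View pics/c8.png

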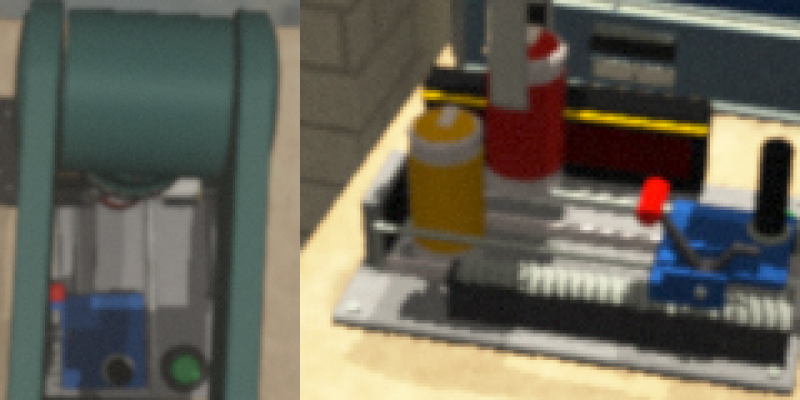

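Red is held upright with a visible gap to yellow. Lowering it a touch further back.

Call:
carry_out(increments=[[160, [2, 0, 15], 0], [160, [0, 0, 15], 0], [160, [0, 0, 15], 0], [160, [0, 0, 10], 0], [160, [0, 0, 4], 0], [160, [0, 0, 2], 0], [160, [0, 0, 0], 0]])

```text
time: 19.85
tool_pos: [0.5979, 0.0404, 0.0876]
ee_rot: [3.142, 0.0, -3.104]
wrist_force: [0.4, 0.3, -1.1]
width: 0.0457
finger_force: 30.0
```

Call:
carry_out(increments=[[160, [0, 0, 2], 0], [160, [0, 0, 2], 0], [160, [0, 0, 0], 0]])

```text
time: 20.15
tool_pos: [0.5983, 0.0404, 0.0845]
ee_rot: [-3.142, 0.002, -3.104]
wrist_force: [-0.1, -0.3, 0.5]
width: 0.0457
finger_force: 30.0
```

Call:
carry_out(increments=[[160, [0, 0, 1], 0], [70, [0, 0, 0], 0], [70, [0, 0, 0], 0], [70, [0, 0, 0], 0], [70, [0, 0, -30], 0], [70, [0, 0, -40], 0], [255, [0, 0, -40], 0], [255, [0, 0, 0], 0]])

```text
time: 20.95
tool_pos: [0.6009, 0.0404, 0.2002]
ee_rot: [-3.141, 0.013, -3.104]
wrist_force: [0.0, 0.3, 1.0]
width: 0.0556
finger_force: 0.0
```

Run:
```python
from h import *
b=ray('top',297.5,247,.109)[:2]; print(b, rk(-.047,.055))
to(b[0]+.027,.0935,.112,182.2)
```

```text
[0.50827413 0.09247938] (np.float64(0.5109444328738237), np.float64(0.09167472457784062))
t 20.9 pos [0.6009 0.0404 0.2002] yaw -177.8 w 0.0556 F [0.  0.3 1. ]
shift [63.5 55.6 88.2] twist -0.0
```

Call:
carry_out(increments=[[255, [31, 27, 0], 0], [255, [30, 27, 0], 0], [255, [0, 0, 0], 0], [255, [0, 0, 30], 0], [255, [0, 0, 30], 0], [255, [0, 0, 28], 0], [255, [0, 0, 0], 0]])

```text
time: 21.65
tool_pos: [0.5314, 0.0915, 0.0989]
ee_rot: [-3.141, -0.011, -3.104]
wrist_force: [-0.3, -0.0, -0.1]
width: 0.0015
finger_force: 0.0
```

Call:
carry_out(increments=[[255, [8, 0, 0], 0], [255, [8, 0, 0], 0], [255, [8, 0, 0], 0], [255, [8, 0, 0], 0], [255, [8, 0, 0], 0], [255, [8, 0, 0], 0], [255, [5, 0, 0], 0], [255, [0, 0, 0], 0]])

```text
time: 22.45
tool_pos: [0.4809, 0.0901, 0.1045]
ee_rot: [3.142, -0.0, -3.104]
wrist_force: [0.4, -0.2, -0.6]
width: 0.0001
finger_force: 0.0
```

Call:
carry_out(increments=[[255, [0, 0, -40], 0], [255, [0, 20, -40], 0], [255, [0, 45, 0], 0], [255, [0, 45, 0], 0], [255, [0, 0, 0], 0]])

```text
time: 22.95
tool_pos: [0.4772, 0.2044, 0.1848]
ee_rot: [3.139, 0.0, -3.098]
wrist_force: [0.5, -0.6, -1.3]
width: 0.0002
finger_force: 0.0
```

Run:
```python
from h import *
to(.42,.035,.1)
a=snap('top','top9.png')[130:290,260:400]; b=snap('side','side9.png')[190:310,230:380]
cv2.imwrite('pics/c9.png',np.hstack([cv2.resize(a,(350,400),interpolation=3),cv2.resize(b,(450,400),interpolation=3)]))
```

```text
t 22.9 pos [0.4772 0.2044 0.1848] yaw -177.5 w 0.0002 F [ 0.5 -0.6 -1.3]
shift [  64.5 -166.7   84.8] twist 0.0
```

View pics/c9.png

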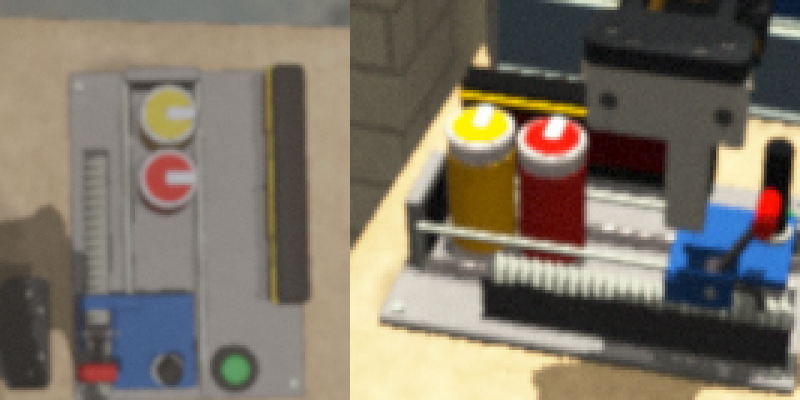

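Both tins stand with their stripes towards the reader, and the pawl lever leans back (bar at top crop (97,373)), so the pawl is down. Next I push the sled forward from behind its post.

Call:
carry_out(increments=[[255, [18, -42, 0], 0], [255, [18, -42, 0], 0], [255, [18, -42, 0], 0], [255, [12, -40, 0], 0], [255, [0, 0, 0], 0], [255, [0, 0, 35], 0], [255, [0, 0, 35], 0], [255, [0, 0, 12], 0]])

```text
time: 23.85
tool_pos: [0.4154, 0.0312, 0.0989]
ee_rot: [3.141, -0.007, -3.105]
wrist_force: [-0.1, 0.1, -1.2]
width: 0.0001
finger_force: 0.0
```

Call:
carry_out(increments=[[255, [-10, 0, 0], 0], [255, [-10, 0, 0], 0], [255, [-10, 0, 0], 0], [255, [-10, 0, 0], 0], [255, [-10, 0, 0], 0], [255, [-10, 0, 0], 0], [255, [0, 0, 0], 0]])

```text
time: 24.55
tool_pos: [0.4805, 0.0339, 0.1034]
ee_rot: [-3.141, 0.004, -3.104]
wrist_force: [-0.2, -0.1, 0.6]
width: 0.0006
finger_force: 0.0
```

Call:
carry_out(increments=[[255, [-6, 0, 0], 0], [255, [-6, 0, 0], 0], [255, [-6, 0, 0], 0], [255, [0, 0, 0], 0]])

```text
time: 24.95
tool_pos: [0.4972, 0.0345, 0.1029]
ee_rot: [-3.142, 0.002, -3.104]
wrist_force: [0.2, -0.1, -0.3]
width: 0.0001
finger_force: 0.0
```

Call:
carry_out(increments=[[255, [-3, 0, 0], 0], [255, [-3, 0, 0], 0], [255, [-3, 0, 0], 0]])

```text
time: 25.25
tool_pos: [0.504, 0.0349, 0.1027]
ee_rot: [-3.142, -0.002, -3.104]
wrist_force: [-6.0, 0.1, 5.9]
width: 0.0006
finger_force: 3.2
```

Run:
```python
from h import *
to(.511,.035)
b=snap('side','side10.png')[190:310,230:380]
cv2.imwrite('pics/c10.png',cv2.resize(b,(600,480),interpolation=3))
```

```text
t 25.2 pos [0.504  0.0349 0.1027] yaw -177.8 w 0.0006 F [-6.   0.1  5.9]
shift [-7.  -0.1 -0. ] twist 0.0
```

View pics/c10.png

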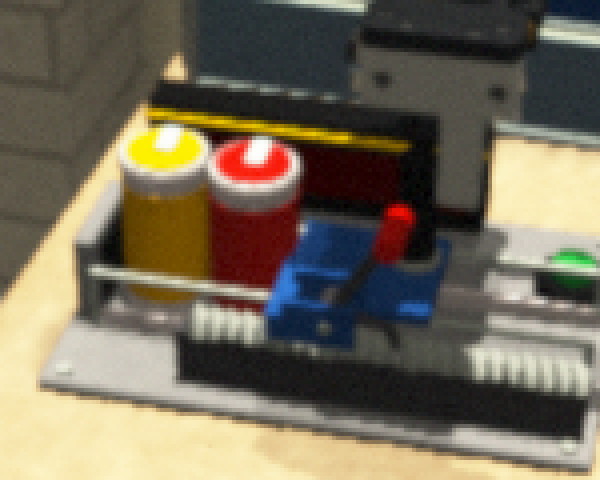

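The sled has reached the red tin and the pawl is still down. I'll close the remaining play.

Call:
carry_out(increments=[[255, [-3, 0, 0], 0], [255, [-2, 0, 0], 0], [255, [0, 0, 0], 0]])

```text
time: 25.6
tool_pos: [0.5087, 0.0351, 0.1026]
ee_rot: [-3.142, -0.003, -3.104]
wrist_force: [-5.7, -0.4, 4.8]
width: 0.0003
finger_force: 3.3
```

Call:
carry_out(increments=[[255, [-2, 0, 0], 0], [255, [-2, 0, 0], 0], [255, [0, 0, 0], 0]])

```text
time: 25.9
tool_pos: [0.509, 0.0351, 0.1027]
ee_rot: [-3.141, -0.012, -3.103]
wrist_force: [-17.3, -0.7, 11.9]
width: 0.0003
finger_force: 8.5
```

Call:
carry_out(increments=[[255, [20, 0, 0], 0], [255, [0, 0, -40], 0], [255, [0, 0, -40], 0], [255, [40, 0, 0], 0], [255, [0, 0, 0], 0]])

```text
time: 26.4
tool_pos: [0.4524, 0.0331, 0.1835]
ee_rot: [-3.141, 0.003, -3.104]
wrist_force: [0.0, 0.3, 0.2]
width: 0.0006
finger_force: 0.0
```

Run:
```python
from h import *
print(ray('top',451,305,.156),ray('top',434,297,.0))
im=cv2.imread('pics/top0.png')
to(.450,-.022,.06,182.2)
a=snap('top','top11.png')[130:320,270:470]; b=snap('side','side11.png')[170:330,230:430]
cv2.imwrite('pics/c11.png',np.hstack([cv2.resize(a,(400,380),interpolation=3),cv2.resize(b,(400,380),interpolation=3)]))
```

```text
[ 0.40983491 -0.18781572  0.156     ] [ 0.41183453 -0.19297575  0.        ]
t 26.4 pos [0.4524 0.0331 0.1835] yaw -177.8 w 0.0006 F [0.  0.3 0.2]
shift [  4.5 -54.9 123.5] twist -0.0
```

View pics/c11.png

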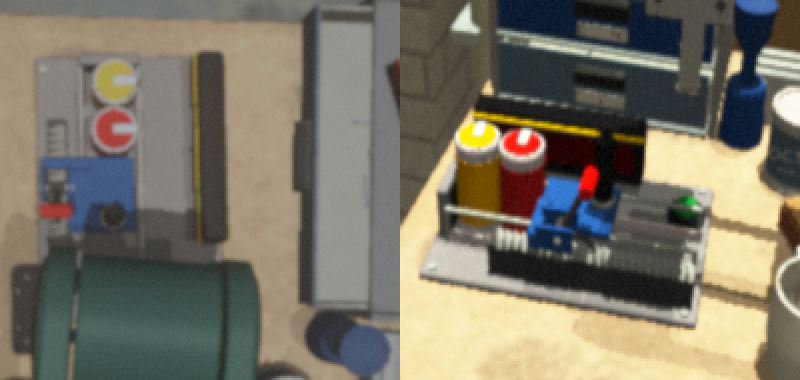

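The row is closed up and the pawl is down. The brush tub is at y≈-0.19, which leaves enough clearance. Going over the button.

Call:
carry_out(increments=[[255, [4, -28, 0], 0], [255, [0, -27, 0], 0], [255, [0, 0, 35], 0], [255, [0, 0, 35], 0], [255, [0, 0, 30], 0], [255, [0, 0, 0], 0]])

```text
time: 27.1
tool_pos: [0.4491, -0.0217, 0.0773]
ee_rot: [3.139, -0.01, -3.104]
wrist_force: [-0.2, -0.7, -1.2]
width: 0.0007
finger_force: 0.0
```

Run:
```python
from h import *
to(.450,-.022,.035)
```

```text
t 27.1 pos [ 0.4491 -0.0217  0.0773] yaw -177.8 w 0.0007 F [-0.2 -0.7 -1.2]
shift [-0.9 -0.3 42.3] twist 0.0
```

Call:
carry_out(increments=[[255, [0, 0, 12], 0], [255, [0, 0, 8], 0], [255, [0, 0, 5], 0], [255, [0, 0, 0], 0]])

```text
time: 27.5
tool_pos: [0.4521, -0.0221, 0.0575]
ee_rot: [3.142, 0.0, -3.104]
wrist_force: [0.7, -0.5, -0.2]
width: 0.0004
finger_force: 0.0
```

Call:
carry_out(increments=[[255, [0, 0, 4], 0], [255, [0, 0, 4], 0], [255, [0, 0, 4], 0], [255, [0, 0, 0], 0]])

```text
time: 27.9
tool_pos: [0.4515, -0.022, 0.0449]
ee_rot: [3.141, -0.001, -3.104]
wrist_force: [0.5, -0.5, -0.4]
width: 0.0001
finger_force: 0.0
```

Call:
carry_out(increments=[[255, [0, 0, 3], 0], [255, [0, 0, 3], 0], [255, [0, 0, 0], 0]])

```text
time: 28.2
tool_pos: [0.4523, -0.0222, 0.0398]
ee_rot: [-3.142, 0.001, -3.104]
wrist_force: [0.3, -0.4, 2.6]
width: 0.0005
finger_force: 1.5
```

Contact. Pressing down in small steps.

Call:
carry_out(increments=[[255, [0, 0, 2], 0], [255, [0, 0, 2], 0], [255, [0, 0, 0], 0]])

```text
time: 28.5
tool_pos: [0.4524, -0.0222, 0.038]
ee_rot: [-3.141, 0.001, -3.104]
wrist_force: [-5.5, 1.7, 15.0]
width: 0.0006
finger_force: 7.2
```

Call:
carry_out(increments=[[255, [0, 0, 2], 0], [255, [0, 0, 0], 0], [255, [0, 0, 0], 0]])

```text
time: 28.8
tool_pos: [0.4525, -0.0222, 0.0378]
ee_rot: [-3.141, 0.001, -3.103]
wrist_force: [-9.4, 1.8, 24.1]
width: 0.0004
finger_force: 11.8
```

Run:
```python
from h import *
def green(f):
    im=cv2.imread(f).astype(int); b,g,r=im[...,0],im[...,1],im[...,2]; return ((g>r*1.5)&(g>b*1.3)&(g>70))
for f in('side0','side10'):
    m=green(f'pics/{f}.png')[235:275,350:395]; v,u=np.nonzero(m); print(f,u.min()+350,u.max()+350,v.min()+235,v.max()+235,u.mean()+350,v.mean()+235)
    im=cv2.imread(f'pics/{f}.png'); 
    for v in range(248,275): print(v,im[v,371],im[v,374])
    if f=='side0': break
m=green('pics/top0.png')[260:295,340:370]; v,u=np.nonzero(m); tu,tv=u.mean()+340,v.mean()+260; print('top',tu,tv,len(u))
for z in(.016,.02,.024,.028,.032,.036):
    p=ray('top',tu,tv,z); print(z,p.round(4),proj('side',p), proj('side',[p[0],p[1]+.018,z-.008]))
```

```text
side0 368 378 252 259 373.3421052631579 254.55263157894737
248 [183 204 216] [187 214 227]
249 [188 199 206] [189 202 208]
250 [189 201 206] [186 197 203]
251 [174 201 184] [178 199 192]
252 [133 209 132] [146 209 147]
253 [ 89 216  67] [ 92 214  68]
254 [ 78 218  49] [ 77 218  40]
255 [127 226 124] [102 220  81]
256 [182 228 195] [157 226 163]
257 [145 174 160] [177 208 191]
258 [75 99 80] [107 128 119]
259 [29 66 26] [41 76 41]
260 [21 57 14] [28 67 18]
261 [27 49 25] [27 54 19]
262 [28 33 30] [30 38 30]
263 [27 26 31] [24 23 22]
264 [37 42 44] [23 26 25]
265 [106 110 118] [47 51 53]
266 [158 168 178] [ 94 102 109]
267 [119 125 135] [119 128 138]
268 [83 88 96] [ 99 104 112]
269 [82 88 95] [85 89 95]
270 [101 106 111] [86 90 95]
271 [147 156 163] [116 125 131]
272 [184 195 200] [160 173 177]
273 [207 219 222] [188 202 205]
274 [218 230 229] [201 218 218]
top 353.8021978021978 277.2197802197802 91
0.016 [ 0.45   -0.0226  0.016 ] (np.float64(373.4463837629779), np.float64(258.72887316279395)) (np.float64(371.7735911054967), np.float64(266.7079972226946))
0.02 [ 0.4502 -0.0222  0.02  ] (np.float64(373.51268422906037), np.float64(257.2705688561183)) (np.float64(371.83616492397607), np.float64(265.25528581113286))
0.024 [ 0.4504 -0.0219  0.024 ] (np.float64(373.5793333726949), np.float64(255.80459525228633)) (np.float64(371.8990713411923), np.float64(263.7948527998292))
0.028 [ 0.4505 -0.0216  0.028 ] (np.float64(373.6463339517031), np.float64(254.33089169195202)) (np.float64(371.96231301600596), np.float64(262.3266364607812))
0.032 [ 0.4507 -0.0213  0.032 ] (np.float64(373.7136887530669), np.float64(252.84939687437492)) (np.float64(372.0258926356936), np.float64(260.8505744062741))
0.036 [ 0.4509 -0.0209  0.036 ] (np.float64(373.78140059331486), np.float64(251.36004884892043)) (np.float64(372.0898129163289), np.float64(259.36660358004383))
```

The button top was at about z 0.028 and its sides stand roughly 8 mm clear of the bezel. It bottomed hard at 0.0238, so it is fully pressed. I'll retreat and check the row numerically.

Call:
carry_out(increments=[[255, [0, 0, -15], 0], [255, [0, 0, -40], 0], [255, [0, 0, -40], 0], [255, [0, 0, -40], 0], [255, [30, 0, -10], 0], [255, [0, 0, 0], 0], [255, [0, 0, 0], 0]])

```text
time: 29.5
tool_pos: [0.4219, -0.0232, 0.1783]
ee_rot: [3.142, 0.001, -3.104]
wrist_force: [0.4, 0.1, 0.2]
width: 0.0006
finger_force: 0.0
```

Run:
```python
from h import *
snap('top','top12.png'); snap('side','side12.png')
for n,f,s in(('top','top',(slice(130,255),slice(275,345))),('side','side',(slice(195,310),slice(230,345)))):
  for k in('11','12'):
    h=cv2.cvtColor(cv2.imread(f'pics/{f}{k}.png')[s],cv2.COLOR_BGR2HSV).astype(int)
    ok=(h[...,1]>120)&(h[...,2]>90)
    for c,m in(('red',(h[...,0]<8)|(h[...,0]>172)),('yel',(h[...,0]>20)&(h[...,0]<34)),('blue',(h[...,0]>100)&(h[...,0]<125))):
      v,u=np.nonzero(ok&m); print(f+k,c,len(u),u.mean().round(1),v.mean().round(1))
to(.45,0)
```

```text
top11 red 281 40.0 79.6
top11 yel 160 50.5 40.3
top11 blue 660 44.9 92.6
top12 red 277 40.0 79.4
top12 yel 158 50.6 40.4
top12 blue 609 45.8 95.4
side11 red 312 72.4 45.1
side11 yel 498 52.9 36.4
side11 blue 505 83.0 62.9
side12 red 298 72.6 44.7
side12 yel 513 54.5 36.3
side12 blue 562 85.2 62.8
t 29.6 pos [ 0.4218 -0.0231  0.1772] yaw -177.8 w 0.0002 F [-1.5 -0.   0.3]
shift [-29.1  22.1  -0. ] twist 0.0
```

The row is unchanged and the robot is clear, so I'm handing in.

```bash
python3 -c "
from bench import robot
print(robot.close_job())"
```

```text
the job is handed in; nothing more can be done
None
```

The job is handed in: the red and yellow tins (no green one was on the bench) stand closed up in the lane with labels to the reader, the pawl is down and the green button was pressed to its stop; the hand-in returned no verdict.

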